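Load a test cassette, shut the reader drawer and hold it in the corner

ROBOT

A 6-joint arm with a two-finger parallel gripper is mounted at the origin on a cart in front of the work surface, level with it; the furniture and walls round the work are solid. World frame = base frame: x ahead of the robot, y to its left, z up, the work surface at z = 0. Lengths are in m, angles in rad, forces in N, time in s.
With the tool pointing down it reaches from about 0.325 to 0.85 m from the base axis. Payload 15.5 kg.
Tool frame: the origin (TCP) lies between the finger pads; the fingertips stand 22 mm ahead of it and the grasp point (between the pads) lies 3 mm ahead of it; x points along the fingers, y is the direction in which the jaws open and shut, and the axes are right-handed (so a half turn about x gives the same grasp; the last joint's range is limited). The gripper opens to 91 mm and grips with 3 to 60 N. Pads are 32 mm wide; open, the fingers measure 118 mm over their backs; the gripper's body (76 mm by 178 mm) begins 60 mm behind the grasp point.
Start: joints at [1.226, 0.494, 1.345, -0, 1.302, -0.096], TCP at [0.154, 0.606, 0.236] pointing down, gripper open.
Joint ranges: [-2.91, 2.91], [-0.82, 2.16], [0.22, 2.67], [-1.22, 4.37], [0.12, 2.79], [-3.08, 3.08]. Speed limits (rad/s): [1.89, 1.89, 2.57, 3.01, 3.01, 3.01].

INTERFACE

Orientations are given as a unit quaternion [x, y, z, w].
In Python, from rig import env, get_image, finder gives the robot as it stands.
- The arm moves only by the shell command python3 -m creep 'ROWS' [FORCE]. ROWS is JSON, a list of rows, each a list of 3 entries, a list of its own where there are three numbers: the shift along the tool's x, y, z in units of 25 mm (1.0 is 25 mm), then the turn, a rotation vector about the tool's x, y, z in degrees, then the finger opening in mm, from 0 to 91.2. A call has 1 to 8 rows; each row shifts and turns the commanded pose from where the row before left it, along the tool's axes as they then stand; what a row does not reach is not made up. A row lasts 1/8 s, in which the tool goes at most 62.5 mm and 10.7 degrees, less where a joint would pass 70% of its speed; a pose out of reach is approached as far as the arm can. A call is refused whole if a number of a shift passes 1 or a number of a turn 10.7, either way. A call with a gripper value outside its range is refused whole. The fingers move at their own pace and stop on an object; FORCE is the grip in N (left out, the last holds). Time passes only in rows, so rows that do not move let the fingers close. It gives the time, the measured TCP pose, the force and the opening at its end, in the units of the state.
- env.observe(): the state, without advancing time (a new reading comes with each control period).
- get_image(name): name is "scene" or "top"; returns a dict with "color" (420x560x3 uint8, red, green, blue), "intrinsics" (3x3 intrinsics, pixels), "dist" ([k1, k2, p1, p2, k3] as OpenCV has them; the pictures are not rectified), "position" and "orientation" of the camera in the world. Camera axes: x right, y up, looking along -z (the intrinsics and any distortion apply to the point x, -y, -z); pixel columns grow to the right and rows downward; lengths in m; the calibration is good to about 2 mm. A picture is of the moment at which its call begins. There is no depth.
- env.sign_off(): hands the job in, once; it reports no verdict.
Trained networks look in a picture, given as the dict that the camera call returned (one of the last four; its "shot" number tells which), for a name from the list of things; names that differ only in an ending like _2 or _b are one class to them, and where a whole thing is asked for, a point or a joint stands for the part that bears it (a point fixed in the world has none). Each returns a list of dicts, best first, with "p" (0 to 1); they miss things now and then, are a little off and sometimes report something else, mostly with a low value. They report only what shows in the picture. A call takes as long as a camera call.
- finder.look_for(name, picture): "rect" ([left, top, right, bottom] in pixels, round what is visible of it).
- finder.regions_of(name, picture): "pixels" (420x560 bool, what is visible of it) and "rect" ([left, top, right, bottom] in pixels, round what is visible of it).
The state is a dict: "time_s": time; "joint_pos": joint angles; "qd": joint speeds; "joint_efforts": joint torques, N m; "tool_pos": TCP position; "eef_rot": TCP orientation; "force": force on the tool from outside, world axes, zero at the start; "wrist_torque": the same for the moment, N m; "gripper_width": finger opening in m.
Only numpy, scipy, OpenCV 4.12 (cv2) and the standard library are available. Lean on these libraries where they do the work, as an engineer would, in place of code of your own. Each camera call takes 0.05 s, during which the arm holds its last target.

TASK

Set the test cassette flat in the open drawer of the small white reader, its orange-marked corner towards the corner where the two blue stops meet. Then slide the drawer fully shut and press the cassette snugly into that corner, against both blue stops at once; press gently, and leave the other things on the table where they are. Finish while still holding it pressed against both stops, with the drawer shut: do not let go.

Things in the scene. Friction and masses are not known exactly. Their poses are not given: they have to be found in the camera images.
- cassette: white flat test cassette, 64 mm (its x) by 46 mm (its y) by 13 mm thick, with an upright blue grip fin on top: 30 mm (x) by 16 mm (y), over the middle, from 13 mm to 39 mm above the underside. About 0.1 kg. Origin: centre of the underside, x along the 64 mm side, z up. The +x, -y corner carries an orange patch, 20 mm square, on top and round its sides. Starts flat on the table before the reader, turned up to 0.9 rad
- cassette_corner (a point): the orange-marked corner of the cassette, at its underside: 32 mm along +x and 23 mm along -y of the cassette's origin. Axes as the cassette's
- reader: small white cassette reader, fixed to the table. Origin: on the table under the middle of the drawer when that is shut; x points into the reader, away from the robot (the way the drawer shuts), y to the left. Its housing is 52 mm tall and 130 mm wide and begins 61 mm along +x of the origin; everything else of it is below 30 mm
- drawer (a joint): how far the reader's drawer stands open, in m: 0 is fully shut (end stop), 0.06 fully out; it opens along the reader's -x. Starts 0.035 to 0.05 open. It runs stiffly, taking about 2 N to move, and stays where it is left; no latch or spring.
- drawer_floor (a point): middle of the drawer's inner floor, which is flat, slippery metal (friction about 0.2, stops too), 104 mm (x) by 88 mm (y), 16 mm above the table; moves with the drawer, axes as the reader's. A blue stop closes the far end (+x) and another the right side (-y); in front (-x) is a panel standing 11 mm above the floor, on the left a lip only 4 mm high. The drawer is open above, shut or not
- corner (a point): the inner corner of the drawer, at floor level (16 mm above the table), where the faces of the two blue stops meet; it moves with the drawer. Axes as the reader's: the drawer's inside extends 104 mm to -x and 88 mm to +y of it
- rear_stop (a point): the far blue stop, a bar 8 mm thick in x and 100 mm long in y, 12 mm tall above the drawer's floor. Part of the drawer (drawer_c0 in the rules). This point: middle of the face to press against, which looks to the reader's -x
- side_stop (a point): the right blue stop, a bar 96 mm long in x and 8 mm thick in y, 12 mm tall above the drawer's floor. Part of the drawer (drawer_c1 in the rules). This point: middle of the face to press against, which looks to the reader's +y
- clip_box: a small white and green carton, 35 x 67 x 21 mm, lying left of the pipette stand; bystander. Origin: centre of its underside
- pen_0: a slim pen about 133 mm long, 11 mm thick, lying between the tube rack and the analyser; bystander. Origin: centre of its underside
- vial_0: a white dropper vial with a green cap, 19 mm wide, 56 mm tall, standing behind the small tube rack; bystander. Origin: centre of its underside
- vial_1: a second dropper vial, all white, 19 mm wide, 56 mm tall, beside the first; bystander. Origin: centre of its underside

How it is judged:
On the way, in this order (a step that is already met when the one before it is completed fails the run):
1. the cassette lies flat on the floor of the drawer while the drawer still stands at least 15 mm open (z of cassette_corner in the frame of corner between -0.003 and 0.003 m and angle between cassette's own z axis and vertical below 0.08 rad and x of cassette in the frame of corner between -0.085 and -0.025 m and y of cassette in the frame of corner between 0.018 and 0.072 m and value of joint drawer above 0.015 m), for 0.2 s.
2. the drawer is shut to within 3 mm with the cassette in it (z of cassette_corner in the frame of corner between -0.003 and 0.003 m and angle between cassette's own z axis and vertical below 0.08 rad and x of cassette in the frame of corner between -0.085 and -0.025 m and y of cassette in the frame of corner between 0.018 and 0.072 m and value of joint drawer below 0.003 m), for 0.2 s.
At the end, for the whole second after the job is handed in: The drawer is shut to within 3 mm; the cassette lies flat on its floor, square to the stops within 0.05 rad, its orange-marked corner within 4 mm of the stops' corner; it presses on the rear stop and on the side stop with at least 1 N each, and the fingers still touch it and hold it so, at rest (z of cassette_corner in the frame of corner between -0.003 and 0.003 m and angle between cassette's own z axis and vertical below 0.08 rad and value of joint drawer below 0.003 m and horizontal distance between cassette_corner and corner below 0.004 m and angle between the x axis of cassette and the x axis of corner, either way round below 0.05 rad and contact force between cassette and drawer_c0 above 1 N and contact force between cassette and drawer_c1 above 1 N and contact force between the fingers and cassette above 1 N and linear speed of cassette below 0.02 m/s); the arm keeps its last pose, push and grip.
It fails at once if the cassette is rammed: more than 40 N on a stop (contact force between cassette and drawer_c0 above 40 N or contact force between cassette and drawer_c1 above 40 N).
It fails at once if a bystander (carton, pen, vial) is moved by more than 20 mm (distance of any of clip_box, pen_0, vial_0, vial_1 from where it was at the start of the episode above 0.02 m).
It also fails if it takes over 58 s, if anything falls off the work surface, if the arm or the gripper's body presses on something with over 40 N, if the wrist force passes 120 N, or if a joint passes its speed limit or range.

## Working session

There is one attempt and no reset: what is moved stays moved. The work goes in short steps, Python scripts to look and compute and a shell command to move; the robot and the scene stay as the last step left them, time stands still between calls to the robot, and variables do not carry over. Pictures are saved under pics/ and viewed, and the job is handed in when it is done.

```bash
mkdir -p pics; ls
python3 - <<'E'
from rig import env,get_image,finder
import cv2
print(env.observe())
for n in("scene","top"):
    p=get_image(n); cv2.imwrite(f"pics/{n}0.png",p["color"][:,:,::-1])
    print(n,p["intrinsics"],p["dist"],p["position"],p["orientation"])
    for k in("cassette","reader","drawer","rear_stop","side_stop","cassette_corner"):
        print(k,[(round(d["p"],2),d["rect"]) for d in finder.look_for(k,p)][:3])
E
```

```text
pics
{'time_s': 0.0, 'joint_pos': array([ 1.22652547e+00,  4.94211549e-01,  1.34616188e+00,  1.50306343e-05,
        1.30248555e+00, -9.54885307e-02]), 'qd': array([-0.00054878,  0.00011126, -0.00243004, -0.00158938, -0.00073293,
        0.0008027 ]), 'joint_efforts': array([ 4.91491053e-03, -8.78819132e+01, -3.81867528e+01,  7.10825063e-02,
        5.30374632e-02, -1.35203973e-04]), 'tool_pos': array([0.15375104, 0.6054154 , 0.23531019]), 'eef_rot': array([ 0.08729675,  0.70174558, -0.08816838,  0.70154027]), 'force': array([-0.13045194,  0.25602979, -0.53780898]), 'wrist_torque': array([ 0.00444283, -0.03282591, -0.00969103]), 'gripper_width': 0.09084213204492018}
scene [[472.1794842    0.         278.08699938]
 [  0.         472.1794842  217.32257399]
 [  0.           0.           1.        ]] [-0.08178352  0.          0.          0.          0.        ] [ 0.00571236 -0.14423613  0.82093639] [ 0.28127752 -0.1687208  -0.48434982  0.81106196]
cassette [(0.63, [344.3, 307.8, 379.4, 345.9])]
reader [(0.64, [340.4, 178.5, 438.8, 285.1])]
drawer [(0.78, [339.9, 220.6, 410.6, 285.6])]
rear_stop [(0.81, [340.4, 218.9, 407.2, 288.0]), (0.38, [342.7, 305.4, 379.7, 346.8])]
side_stop [(0.66, [337.3, 221.4, 412.6, 287.7]), (0.18, [326.6, 183.3, 333.3, 197.5])]
cassette_corner [(0.81, [346.1, 308.5, 380.6, 346.1])]
top [[425.56068804   0.         276.94658487]
 [  0.         425.56068804 203.52471143]
 [  0.           0.           1.        ]] [-0.13128443  0.          0.          0.          0.        ] [0.49600211 0.16711561 1.04939032] [ 0.03035182 -0.02299065 -0.70325362  0.70991869]
cassette [(0.66, [380.7, 254.8, 401.2, 280.1])]
reader [(0.96, [353.2, 128.7, 407.7, 229.7])]
drawer [(0.65, [354.7, 173.5, 397.6, 229.3])]
rear_stop [(0.72, [381.2, 253.2, 400.9, 278.8]), (0.66, [352.4, 179.5, 397.8, 232.3])]
side_stop [(0.91, [354.5, 177.2, 397.2, 232.0])]
cassette_corner [(0.7, [380.7, 254.5, 401.2, 278.5])]
```

Run:
```python
import cv2
a=cv2.imread("pics/top0.png");b=cv2.imread("pics/scene0.png")
cv2.imwrite("pics/top0z.png",cv2.resize(a[120:300,320:440],None,fx=5,fy=5,interpolation=cv2.INTER_CUBIC)[:600*2][::1][:900])
c=cv2.resize(a[165:295,330:430],None,fx=4.6,fy=4.6,interpolation=cv2.INTER_CUBIC);cv2.imwrite("pics/top0z.png",c)
c=cv2.resize(b[170:360,310:460],None,fx=3.1,fy=3.1,interpolation=cv2.INTER_CUBIC);cv2.imwrite("pics/scene0z.png",c)
```

```text
(no output)
```

View pics/top0.png

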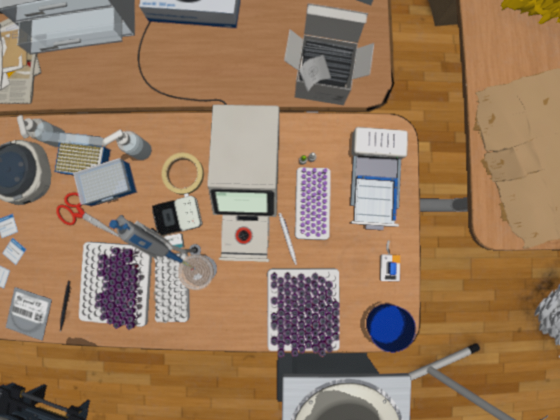

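View pics/scene0.png

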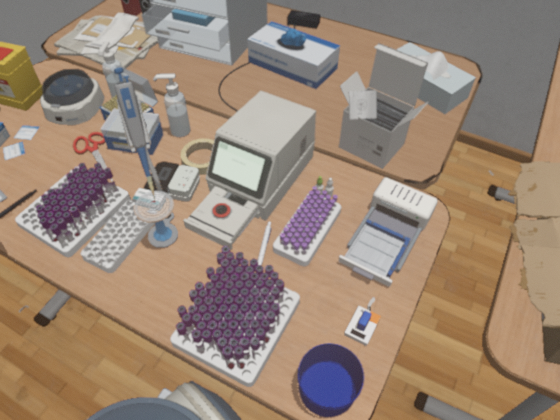

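View pics/top0z.png

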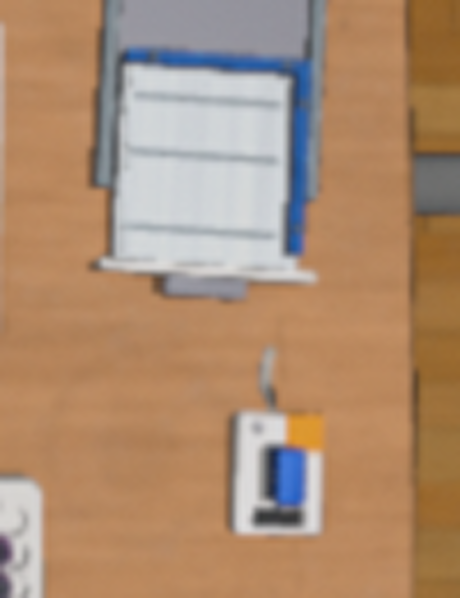

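View pics/scene0z.png

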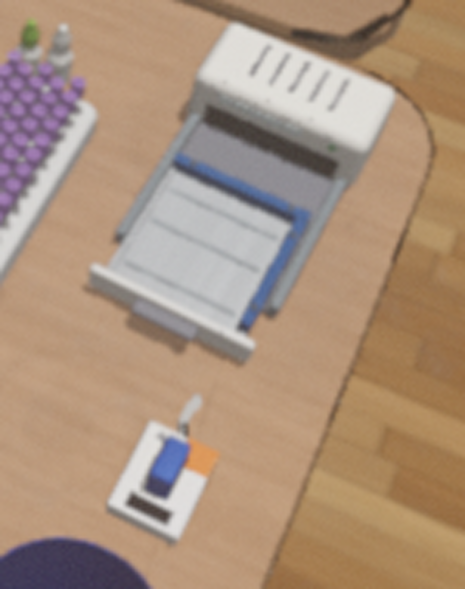

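The top view shows the reader at about (375,175) with its drawer open, blue stops at the far end and on the right. The cassette is at about (390,266) with its orange corner at the upper right, which is +x,-y. A blue tub stands near it at (390,325).

```bash
cat > h.py <<'E'
import numpy as np, cv2
from scipy.spatial.transform import Rotation as R
def bp(p,uv,z):
    uv=np.array(uv,float).reshape(-1,1,2)
    n=cv2.undistortPoints(uv,np.array(p["intrinsics"]),np.array(p["dist"])).reshape(-1,2)
    d=np.c_[n[:,0],-n[:,1],-np.ones(len(n))]@R.from_quat(p["orientation"]).as_matrix().T
    o=np.array(p["position"]); t=(z-o[2])/d[:,2]
    return o+d*t[:,None]
def pj(p,X):
    X=np.atleast_2d(X); c=(X-np.array(p["position"]))@R.from_quat(p["orientation"]).as_matrix()
    c=c*[1,-1,-1]
    return cv2.projectPoints(c.reshape(-1,1,3),np.zeros(3),np.zeros(3),np.array(p["intrinsics"]),np.array(p["dist"]))[0].reshape(-1,2)
E
python3 - <<'E'
from h import *
from rig import get_image
np.set_printoptions(precision=4,suppress=True)
t=get_image("top"); s=get_image("scene")
def T(l): return (np.array(l,float)+.0)/4.6+[330,165]-.4
def S(l): return np.array(l,float)/3.1+[310,170]-.35
print("cass top corners (top)\n",bp(t,T([(235,410),(323,412),(321,533),(232,533)]),.013))
print("scene\n",bp(s,S([(153,422),(217,455),(176,541),(108,508)]),.013))
print("fin top", bp(t,T([(277,448),(304,446),(304,506),(278,506)]),.039))
print("floor corners top: rearleft, corner, right front, left front\n",bp(t,T([(122,66),(291,74),(287,258),(114,257)]),.016))
print("scene\n",bp(s,S([(178,168),(293,222)]),.016))
print("stop tops scene right outer corner", bp(s,S([(308,210)]),.028), "top", bp(t,T([(310,62)]),.028))
print("front panel top edge T",bp(t,T([(100,262),(315,276)]),.027),"S",bp(s,S([(92,268),(253,347)]),.027))
E
```

```text
cass top corners (top)
 [[ 0.4538 -0.0759  0.013 ]
 [ 0.4528 -0.1234  0.013 ]
 [ 0.3887 -0.1223  0.013 ]
 [ 0.3888 -0.0744  0.013 ]]
scene
 [[ 0.4518 -0.0806  0.013 ]
 [ 0.4494 -0.1238  0.013 ]
 [ 0.386  -0.1225  0.013 ]
 [ 0.3865 -0.0789  0.013 ]]
fin top [[ 0.4353 -0.0918  0.039 ]
 [ 0.4363 -0.106   0.039 ]
 [ 0.4054 -0.1061  0.039 ]
 [ 0.4054 -0.0924  0.039 ]]
floor corners top: rearleft, corner, right front, left front
 [[ 0.6363 -0.0154  0.016 ]
 [ 0.6331 -0.1068  0.016 ]
 [ 0.5345 -0.1035  0.016 ]
 [ 0.5344 -0.0107  0.016 ]]
scene
 [[ 0.6411 -0.0212  0.016 ]
 [ 0.6352 -0.1075  0.016 ]]
stop tops scene right outer corner [[ 0.6401 -0.1138  0.028 ]] top [[ 0.638 -0.114  0.028]]
front panel top edge T [[ 0.5313 -0.0014  0.027 ]
 [ 0.5247 -0.1156  0.027 ]] S [[ 0.5291 -0.0039  0.027 ]
 [ 0.5224 -0.1174  0.027 ]]
```

Run:
```python
import cv2
from h import *
from rig import get_image,env
np.set_printoptions(precision=4,suppress=True)
print(R.from_quat(env.observe()["eef_rot"]).as_matrix())
a=cv2.imread("pics/top0.png")
c=cv2.resize(a[120:235,340:420],None,fx=5.2,fy=5.2,interpolation=cv2.INTER_CUBIC);cv2.imwrite("pics/rd.png",c)
b=cv2.imread("pics/scene0.png")
c=cv2.resize(b[175:290,330:445],None,fx=5.2,fy=5.2,interpolation=cv2.INTER_CUBIC);cv2.imwrite("pics/rds.png",c)
t=get_image("top"); s=get_image("scene")
for z in(.0,.06,.1,.14): print("tub",z,bp(t,[(390,303),(366,327),(414,327)],z)[:,:2].ravel(),bp(s,[(330,346),(299,378)],z)[:,:2].ravel())
```

```text
[[-0.0001  0.2463  0.9692]
 [-0.      0.9692 -0.2463]
 [-1.     -0.     -0.    ]]
tub 0.0 [ 0.3319 -0.1026  0.2731 -0.0433  0.2719 -0.1638] [ 0.3574 -0.0642  0.2772 -0.0411]
tub 0.06 [ 0.3413 -0.0872  0.2858 -0.0313  0.2847 -0.1449] [ 0.3317 -0.0701  0.2574 -0.0486]
tub 0.1 [ 0.3476 -0.0769  0.2943 -0.0233  0.2932 -0.1323] [ 0.3146 -0.074   0.2441 -0.0536]
tub 0.14 [ 0.3538 -0.0666  0.3028 -0.0153  0.3018 -0.1196] [ 0.2974 -0.0779  0.2309 -0.0587]
```

View pics/rd.png

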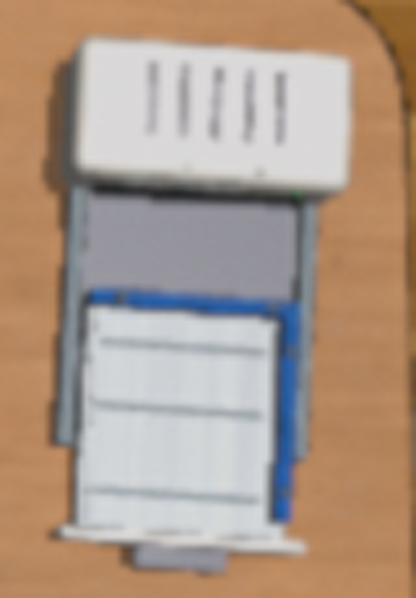

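View pics/rds.png

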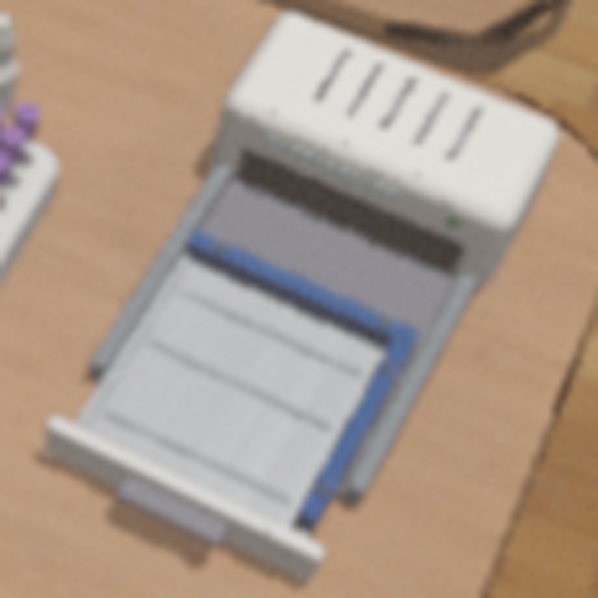

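Run:
```python
from h import *
from rig import get_image
np.set_printoptions(precision=4,suppress=True)
t=get_image("top"); s=get_image("scene")
T=lambda l:np.array(l,float)/5.2+[340,120]-.4
S=lambda l:np.array(l,float)/5.2+[330,175]-.4
def line(n,p,f,a,b,z,along):
    P=bp(p,f([a,b]),z); d=P[1]-P[0]
    y=np.arctan2(d[1],d[0]) if along=='x' else np.arctan2(-d[0],d[1])
    print(n,P[:,:2].ravel(),"len %.4f yaw %.4f"%(np.linalg.norm(d),y))
line("rear stop rear top T",t,T,(300,302),(90,290),.028,'y')
line("rear floor edge T",t,T,(275,320),(88,307),.016,'y')
line("panel T",t,T,(305,548),(62,532),.027,'y')
line("housing front T",t,T,(340,190),(78,177),.048,'y')
line("housing back T",t,T,(345,58),(90,39),.052,'y')
line("left rail T",t,T,(55,440),(70,200),.02,'x')
line("right rail T",t,T,(307,455),(317,205),.02,'x')
line("side floor edge T",t,T,(270,520),(275,320),.016,'x')
line("side stop outer T",t,T,(288,520),(299,302),.028,'x')
line("housing side T",t,T,(75,170),(84,45),.052,'x')
line("rear stop rear S",s,S,(413,325),(200,234),.028,'y')
line("rear floor S",s,S,(386,345),(183,254),.016,'y')
line("panel S",s,S,(325,550),(50,420),.027,'y')
line("side floor S",s,S,(300,520),(386,345),.016,'x')
line("side outer S",s,S,(318,522),(413,330),.028,'x')
line("left rail S",s,S,(93,365),(222,165),.02,'x')
line("right rail S",s,S,(362,490),(475,278),.02,'x')
line("housing front S",s,S,(500,230),(235,100),.050,'y')
```

```text
rear stop rear top T [ 0.639  -0.1147  0.6435 -0.0153] len 0.0995 yaw -0.0445
rear floor edge T [ 0.632  -0.1058  0.6371 -0.0164] len 0.0896 yaw -0.0573
panel T [ 0.5238 -0.116   0.5305 -0.0018] len 0.1143 yaw -0.0584
housing front T [ 0.6888 -0.1291  0.693  -0.0066] len 0.1225 yaw -0.0342
housing back T [ 0.7503 -0.1318  0.757  -0.0122] len 0.1198 yaw -0.0560
left rail T [ 0.5737  0.0002  0.6874 -0.0076] len 0.1140 yaw -0.0682
right rail T [ 0.5677 -0.1193  0.6868 -0.126 ] len 0.1193 yaw -0.0564
side floor edge T [ 0.5372 -0.1024  0.632  -0.1058] len 0.0948 yaw -0.0366
side stop outer T [ 0.5368 -0.1078  0.639  -0.1143] len 0.1025 yaw -0.0634
housing side T [ 0.6954 -0.0046  0.7542 -0.0094] len 0.0589 yaw -0.0821
rear stop rear S [ 0.6409 -0.1136  0.6434 -0.0207] len 0.0929 yaw -0.0273
rear floor S [ 0.6356 -0.1066  0.6398 -0.0165] len 0.0902 yaw -0.0462
panel S [ 0.5258 -0.1179  0.5306 -0.003 ] len 0.1150 yaw -0.0418
side floor S [ 0.5411 -0.1044  0.6356 -0.1066] len 0.0946 yaw -0.0232
side outer S [ 0.5355 -0.1114  0.6385 -0.1144] len 0.1030 yaw -0.0294
left rail S [ 0.5675 -0.0062  0.6892 -0.014 ] len 0.1219 yaw -0.0634
right rail S [ 0.5625 -0.1212  0.6824 -0.1284] len 0.1202 yaw -0.0601
housing front S [ 0.6854 -0.1305  0.6993 -0.0108] len 0.1205 yaw -0.1160
```

```bash
python3 -m creep '[[[0,0,0],[-6.6,0,0],60],[[0,0,0],[-6.6,0,0],45],[[0,-1,0.4],[0,0,0],40],[[0,-1,0.4],[0,0,0],40],[[0,-1,0.4],[0,0,0],40],[[0,-1,0.4],[0,0,0],40],[[0,-1,0.4],[0,0,0],40],[[0,-1,0.4],[0,0,0],40]]' 10 && python3 -m creep '[[[0,-1,0.4],[0,0,0],40],[[0,-1,0.4],[0,0,0],40],[[0,-1,0.4],[0,0,0],40],[[0,-1,0.4],[0,0,0],40],[[0,-1,0.4],[0,0,0],40],[[0,-1,0.4],[0,0,0],40],[[0,-1,0.4],[0,0,0],40],[[0,-1,0.4],[0,0,0],40]]'
```

```text
time_s: 2.0
tool_pos: [0.2114, 0.4539, 0.236]
eef_rot: [0.007, 0.707, -0.006, 0.707]
force: [-0.8, -0.3, 0.3]
gripper_width: 0.04
time_s: 3.0
tool_pos: [0.2877, 0.2525, 0.2361]
eef_rot: [0.007, 0.707, -0.006, 0.707]
force: [-0.5, 0.2, -0.0]
gripper_width: 0.04
```

```bash
python3 -m creep '[[[0,-1,0.4],[0,0,0],40],[[0,-1,0.4],[0,0,0],40],[[0,-1,0.4],[0,0,0],40],[[0,-1,0.4],[0,0,0],40],[[0,-1,0.4],[0,0,0],40],[[0,-1,0.4],[0,0,0],40],[[0,-1,0.4],[0,0,0],40],[[0,-1,0.4],[0,0,0],40]]' && python3 -m creep '[[[0.5,-1,0.35],[0,0,0],40],[[0.5,-1,0.35],[0,0,0],40],[[0.5,-1,0.35],[0,0,0],40],[[0.5,-1,0.35],[0,0,0],40],[[0.5,-1,0.35],[0,0,0],40],[[0.7,-0.8,0.2],[0,0,0],40],[[0.8,0,0],[0,0,0],40],[[0,0,0],[0,0,0],40]]'
python3 - <<'E'
from rig import get_image
import cv2
for n,(r0,r1,c0,c1) in dict(top=(165,295,330,430),scene=(230,360,300,440)).items():
    p=get_image(n);cv2.imwrite(f"pics/{n}1.png",cv2.resize(p["color"][r0:r1,c0:c1,::-1],None,fx=4.3,fy=4.3,interpolation=cv2.INTER_CUBIC))
E
```

```text
time_s: 4.0
tool_pos: [0.3641, 0.0509, 0.2361]
eef_rot: [0.007, 0.707, -0.007, 0.707]
force: [-0.3, -0.5, -0.2]
gripper_width: 0.0402
time_s: 5.0
tool_pos: [0.4092, -0.094, 0.1352]
eef_rot: [0.007, 0.708, -0.006, 0.706]
force: [-0.7, 0.8, -0.1]
gripper_width: 0.04
```

View pics/top1.png

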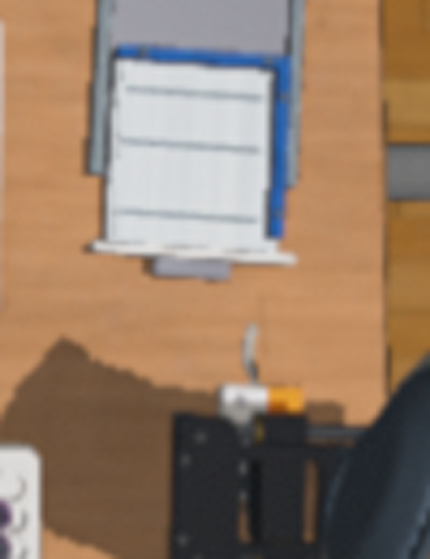

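View pics/scene1.png

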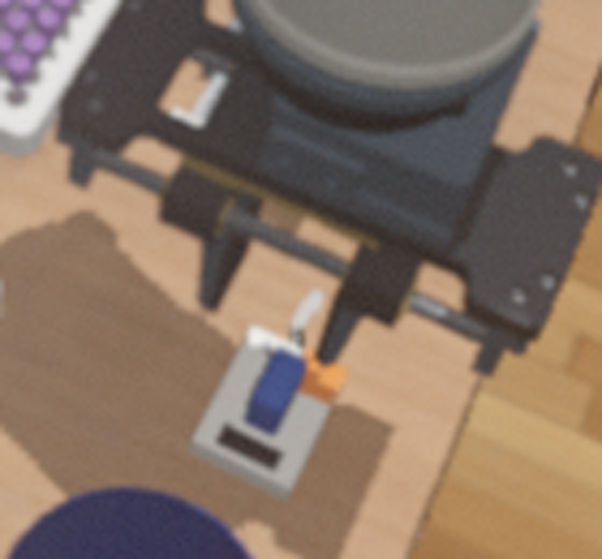

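```bash
python3 -m creep '[[[0.5,-0.2,0.4],[0,0,0],40],[[0.8,0,0],[0,0,0],40],[[0.8,0,0],[0,0,0],40],[[0.8,0,0],[0,0,0],40],[[0.6,0,0],[0,0,0],40],[[0.3,0,0],[0,0,0],40],[[0,0,0],[0,0,0],40]]'
python3 - <<'E'
from rig import get_image
import cv2
for n,(r0,r1,c0,c1) in dict(top=(165,295,330,430),scene=(230,360,300,440)).items():
    p=get_image(n);cv2.imwrite(f"pics/{n}2.png",cv2.resize(p["color"][r0:r1,c0:c1,::-1],None,fx=4.3,fy=4.3,interpolation=cv2.INTER_CUBIC))
E
```

```text
time_s: 5.98
tool_pos: [0.4199, -0.0993, 0.0406]
eef_rot: [0.006, 0.707, -0.006, 0.707]
force: [-0.3, 0.1, 0.2]
gripper_width: 0.0402
```

View pics/scene2.png

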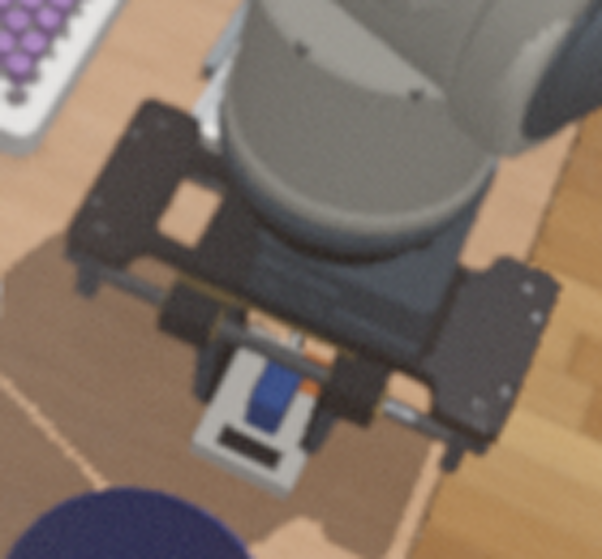

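The fingers straddle the blue fin, which is at about (275,390) in the crop. I'll go down slightly, close and lift.

```bash
python3 -m creep '[[[0.12,0,0],[0,0,0],40],[[0,0,0],[0,0,0],5],[[0,0,0],[0,0,0],5],[[0,0,0],[0,0,0],5],[[0,0,0],[0,0,0],5],[[-0.6,0,0],[0,0,0],5],[[-0.6,0,0],[0,0,0],5],[[-0.6,0,0],[0,0,0],5]]' 20; python3 -m creep '[[[-0.2,0,0],[0,0,0],5],[[0,0,0],[0,0,0],5]]'
python3 - <<'E'
from rig import get_image
import cv2
for n,(r0,r1,c0,c1) in dict(top=(165,295,330,430),scene=(230,360,300,440)).items():
    p=get_image(n);cv2.imwrite(f"pics/{n}3.png",cv2.resize(p["color"][r0:r1,c0:c1,::-1],None,fx=4.3,fy=4.3,interpolation=cv2.INTER_CUBIC))
E
```

```text
time_s: 7.08
tool_pos: [0.4195, -0.0992, 0.0833]
eef_rot: [0.007, 0.707, -0.006, 0.707]
force: [0.2, 0.0, -2.3]
gripper_width: 0.0161
time_s: 7.32
tool_pos: [0.4198, -0.0993, 0.0879]
eef_rot: [0.006, 0.707, -0.007, 0.707]
force: [0.3, -0.1, -1.8]
gripper_width: 0.0155
```

View pics/scene3.png

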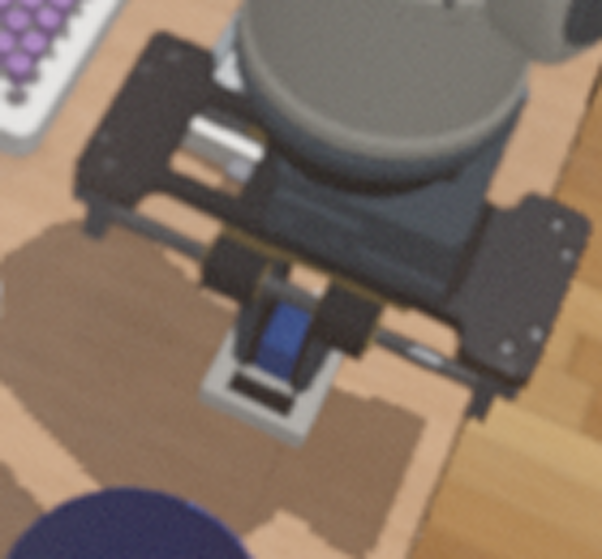

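View pics/top3.png

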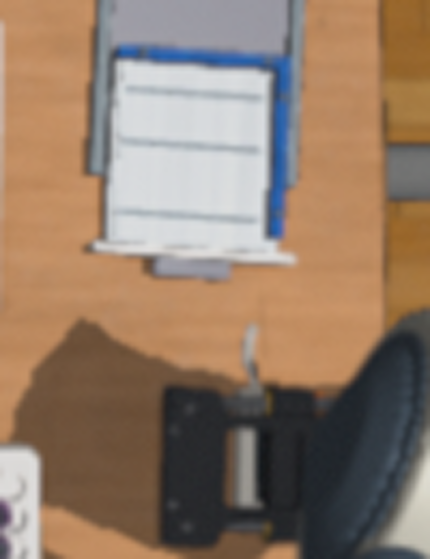

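Lifted with opening 15.5 mm, so the fin is held. Next I'll carry it over the drawer, turning 1.8° to match the reader yaw of about -0.05.

```bash
python3 -m creep '[[[0,0,0],[1.8,0,0],5],[[0,0.2,0.97],[0,0,0],5],[[0,0.2,0.97],[0,0,0],5],[[0,0.2,0.97],[0,0,0],5],[[0,0.2,0.97],[0,0,0],5],[[0,0.2,0.97],[0,0,0],5],[[0,0.2,0.97],[0,0,0],5],[[0,0.2,0.97],[0,0,0],5]]'; python3 -m creep '[[[0,0,0],[0,0,0],5],[[0,0,0],[0,0,0],5]]'
python3 - <<'E'
from rig import get_image
import cv2
for n,(r0,r1,c0,c1) in dict(top=(125,255,330,430),scene=(170,310,310,450)).items():
    p=get_image(n);cv2.imwrite(f"pics/{n}4.png",cv2.resize(p["color"][r0:r1,c0:c1,::-1],None,fx=4.2,fy=4.2,interpolation=cv2.INTER_CUBIC))
E
```

```text
time_s: 8.43
tool_pos: [0.5915, -0.0726, 0.0873]
eef_rot: [0.018, 0.707, -0.018, 0.707]
force: [0.0, -0.2, -1.4]
gripper_width: 0.016
time_s: 8.68
tool_pos: [0.5901, -0.0727, 0.0874]
eef_rot: [0.018, 0.707, -0.018, 0.706]
force: [-1.0, 0.5, -1.4]
gripper_width: 0.0155
```

View pics/scene4.png

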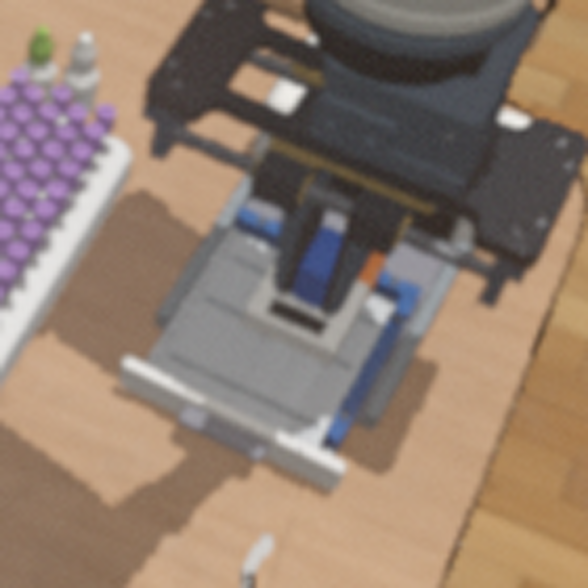

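View pics/top4.png

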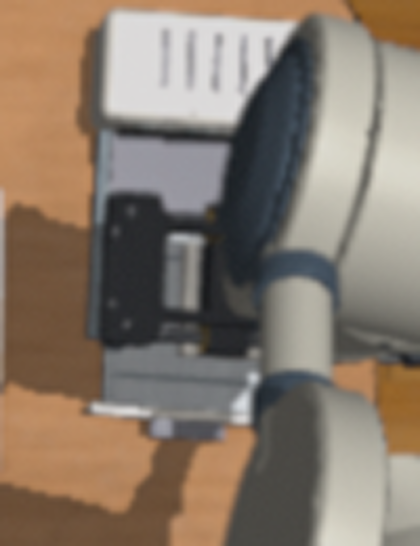

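```bash
python3 -m creep '[[[0.5,0,0],[0,0,0],5],[[0.5,0,0],[0,0,0],5],[[0.2,0,0],[0,0,0],5],[[0,0,0],[0,0,0],5],[[0.04,0,0],[0,0,0],5],[[0.04,0,0],[0,0,0],5],[[0,0,0],[0,0,0],5]]'
```

```text
time_s: 9.65
tool_pos: [0.591, -0.0728, 0.0561]
eef_rot: [0.018, 0.707, -0.018, 0.707]
force: [0.1, 0.5, -1.6]
gripper_width: 0.016
```

```bash
python3 -m creep '[[[0.04,0,0],[0,0,0],5],[[0.04,0,0],[0,0,0],5],[[0,0,0],[0,0,0],5]]'; python3 -m creep '[[[0.02,0,0],[0,0,0],5],[[0,0,0],[0,0,0],5]]';python3 -m creep '[[[0.02,0,0],[0,0,0],5],[[0,0,0],[0,0,0],5]]'
```

```text
time_s: 10.02
tool_pos: [0.5912, -0.0728, 0.054]
eef_rot: [0.018, 0.707, -0.018, 0.707]
force: [0.1, -0.4, 1.9]
gripper_width: 0.0158
time_s: 10.28
tool_pos: [0.5914, -0.0728, 0.054]
eef_rot: [0.018, 0.707, -0.018, 0.707]
force: [-1.7, 0.4, 9.4]
gripper_width: 0.0161
time_s: 10.52
tool_pos: [0.5918, -0.0728, 0.054]
eef_rot: [0.018, 0.706, -0.018, 0.708]
force: [-1.2, 1.1, 16.8]
gripper_width: 0.016
```

```bash
python3 -m creep '[[[-0.04,0,0],[0,0,0],5],[[0,0,0],[0,0,0],5],[[0,0,0],[0,0,0],5]]'; python3 -m creep '[[[0,0,0.15],[0,0,0],5],[[0,0,0.15],[0,0,0],5],[[0,0,0.1],[0,0,0],5],[[0,0,0],[0,0,0],5]]'
```

```text
time_s: 10.9
tool_pos: [0.591, -0.0728, 0.054]
eef_rot: [0.018, 0.707, -0.018, 0.707]
force: [-1.5, 0.4, 5.7]
gripper_width: 0.0159
time_s: 11.4
tool_pos: [0.6014, -0.0733, 0.0541]
eef_rot: [0.018, 0.707, -0.018, 0.707]
force: [1.0, 0.7, 4.5]
gripper_width: 0.0158
```

```bash
python3 -m creep '[[[0,0,0.1],[0,0,0],5],[[0,0,0.1],[0,0,0],5],[[0,0,0.1],[0,0,0],5],[[0,0,0],[0,0,0],5]]'
```

```text
time_s: 11.9
tool_pos: [0.6087, -0.0737, 0.054]
eef_rot: [0.018, 0.707, -0.018, 0.707]
force: [-0.4, -0.6, 4.8]
gripper_width: 0.0154
```

```bash
python3 -m creep '[[[-0.01,0,0.15],[0,0,0],5],[[0,0,0.15],[0,0,0],5],[[0,0,0.15],[0,0,0],5],[[0,0,0.15],[0,0,0],5],[[0,0,0],[0,0,0],5]]'
python3 - <<'E'
from rig import get_image
import cv2
for n,(r0,r1,c0,c1) in dict(top=(125,255,330,430),scene=(170,310,310,450)).items():
    p=get_image(n);cv2.imwrite(f"pics/{n}5.png",cv2.resize(p["color"][r0:r1,c0:c1,::-1],None,fx=4.2,fy=4.2,interpolation=cv2.INTER_CUBIC))
E
```

```text
time_s: 12.52
tool_pos: [0.6239, -0.0743, 0.054]
eef_rot: [0.018, 0.707, -0.018, 0.707]
force: [-1.2, 0.1, -0.7]
gripper_width: 0.0157
```

View pics/scene5.png

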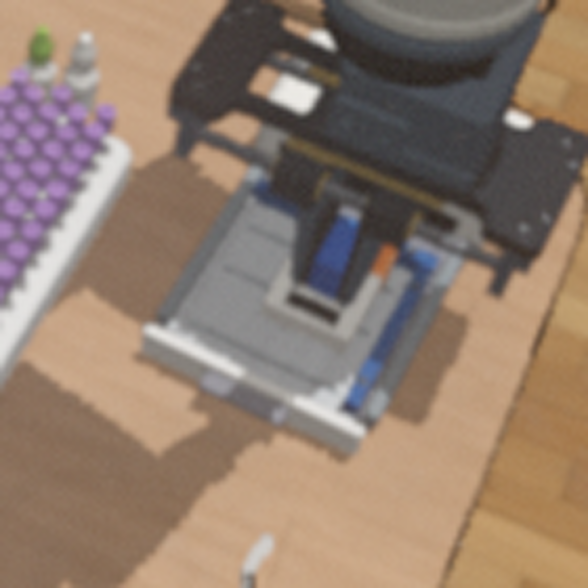

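The drawer is closing with the cassette. The front panel moved from about (230,425) to (255,385) in the crop.

```bash
python3 -m creep '[[[0,0,0.1],[0,0,0],5],[[0,0,0.1],[0,0,0],5],[[0,0,0.1],[0,0,0],5],[[0,0,0.1],[0,0,0],5],[[0,0,0.05],[0,0,0],5],[[0,0,0.05],[0,0,0],5],[[0,0,0],[0,0,0],5]]'; python3 -m creep '[[[0,0,0.02],[0,0,0],5],[[0,0,0.02],[0,0,0],5],[[0,0,0.02],[0,0,0],5],[[0,0,0.02],[0,0,0],5]]'
```

```text
time_s: 13.5
tool_pos: [0.6361, -0.075, 0.0541]
eef_rot: [0.018, 0.707, -0.018, 0.707]
force: [-1.2, 0.5, -1.6]
gripper_width: 0.0156
time_s: 14.0
tool_pos: [0.6379, -0.0751, 0.0542]
eef_rot: [0.018, 0.707, -0.018, 0.707]
force: [-1.8, -0.3, -1.8]
gripper_width: 0.0156
```

```bash
for i in 1 2; do :; done; python3 -m creep '[[[0.01,0,0.03],[0,0,0],5],[[0,0,0.03],[0,0,0],5],[[0,0,0.03],[0,0,0],5],[[0,0,0.03],[0,0,0],5]]'; python3 -m creep '[[[0,0,0.02],[0,0,0],5],[[0,0,0.02],[0,0,0],5],[[0,0,0.02],[0,0,0],5]]';python3 -m creep '[[[0,0,0.02],[0,0,0],5],[[0,0,0.02],[0,0,0],5]]'
```

```text
time_s: 14.5
tool_pos: [0.6411, -0.0753, 0.054]
eef_rot: [0.018, 0.707, -0.018, 0.707]
force: [-1.8, -0.3, 2.8]
gripper_width: 0.0159
time_s: 14.88
tool_pos: [0.6426, -0.0754, 0.054]
eef_rot: [0.018, 0.707, -0.018, 0.707]
force: [-2.5, -0.9, 4.0]
gripper_width: 0.0156
time_s: 15.12
tool_pos: [0.6434, -0.0754, 0.054]
eef_rot: [0.018, 0.707, -0.018, 0.707]
force: [-4.4, -1.5, 8.7]
gripper_width: 0.016
```

```bash
python3 -m creep '[[[-0.02,0,0],[0,0,0],5],[[0,0,0],[0,0,0],5],[[0,0,0],[0,0,0],5]]'; python3 -m creep '[[[0,0,0.02],[0,0,0],5],[[0,0,0.02],[0,0,0],5],[[0,0,0],[0,0,0],5]]';python3 -m creep '[[[0,0,0.02],[0,0,0],5],[[0,0,0.02],[0,0,0],5],[[0,0,0],[0,0,0],5]]'
python3 - <<'E'
from rig import get_image
import cv2
for n,(r0,r1,c0,c1) in dict(top=(125,255,330,430),scene=(170,310,310,450)).items():
    p=get_image(n);cv2.imwrite(f"pics/{n}6.png",cv2.resize(p["color"][r0:r1,c0:c1,::-1],None,fx=4.2,fy=4.2,interpolation=cv2.INTER_CUBIC))
E
```

```text
time_s: 15.5
tool_pos: [0.6433, -0.0753, 0.0542]
eef_rot: [0.018, 0.707, -0.018, 0.707]
force: [-0.5, -0.7, -1.7]
gripper_width: 0.0161
time_s: 15.88
tool_pos: [0.6435, -0.0753, 0.0541]
eef_rot: [0.018, 0.708, -0.018, 0.706]
force: [-5.2, 0.3, 0.5]
gripper_width: 0.0158
time_s: 16.25
tool_pos: [0.6437, -0.0752, 0.0542]
eef_rot: [0.018, 0.708, -0.017, 0.706]
force: [-12.4, 0.8, 5.4]
gripper_width: 0.0158
```

View pics/scene6.png

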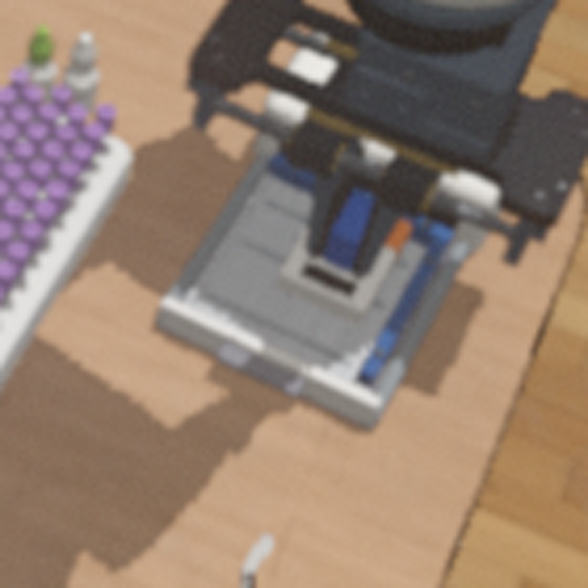

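View pics/top6.png

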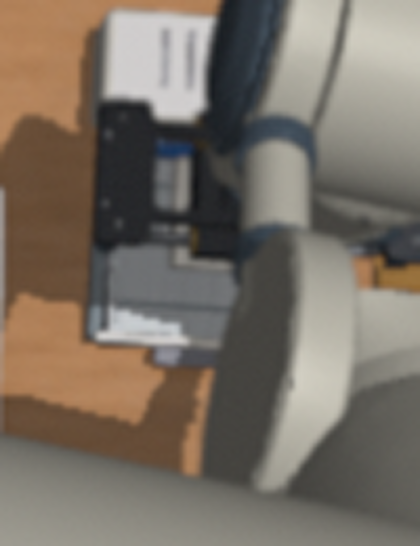

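```bash
python3 - <<'E'
from h import *
from rig import get_image
np.set_printoptions(precision=4,suppress=True)
s=get_image("scene")
S=lambda l:np.array(l,float)/4.2+[310,170]-.4
print(bp(s,S([(163,298),(388,398)]),.027))
E
python3 -m creep '[[[-0.01,0,-0.02],[0,0,0],5],[[0,-0.05,0],[0,0,0],5],[[0,-0.05,0],[0,0,0],5],[[0,-0.05,0],[0,0,0],5],[[0,-0.05,0],[0,0,0],5],[[0,0,0],[0,0,0],5]]'
```

```text
[[ 0.5733 -0.0049  0.027 ]
 [ 0.5703 -0.1228  0.027 ]]
time_s: 17.15
tool_pos: [0.6433, -0.0801, 0.0542]
eef_rot: [0.018, 0.708, -0.017, 0.706]
force: [-7.4, 0.8, 0.0]
gripper_width: 0.0158
```

```bash
python3 -m creep '[[[0,-0.03,0],[0,0,0],5],[[0,-0.03,0],[0,0,0],5],[[0,0,0],[0,0,0],5]]';python3 -m creep '[[[0,-0.03,0],[0,0,0],5],[[0,0,0],[0,0,0],5]]'; python3 -m creep '[[[0,-0.02,0],[0,0,0],5],[[0,-0.02,0],[0,0,0],5],[[0,0,0],[0,0,0],5]]'
```

```text
time_s: 17.52
tool_pos: [0.6432, -0.0815, 0.0542]
eef_rot: [0.018, 0.708, -0.017, 0.706]
force: [-7.5, 2.8, 1.2]
gripper_width: 0.0161
time_s: 17.77
tool_pos: [0.6431, -0.0823, 0.0542]
eef_rot: [0.018, 0.708, -0.017, 0.706]
force: [-7.4, 2.2, 0.9]
gripper_width: 0.016
time_s: 18.15
tool_pos: [0.6431, -0.0832, 0.0542]
eef_rot: [0.018, 0.708, -0.017, 0.706]
force: [-7.5, 1.8, -0.3]
gripper_width: 0.0162
```

```bash
python3 -m creep '[[[0,-0.02,0],[0,0,0],5],[[0,-0.02,0],[0,0,0],5],[[0,0,0],[0,0,0],5]]';python3 -m creep '[[[0,-0.02,0],[0,0,0],5],[[0,-0.02,0],[0,0,0],5],[[0,0,0],[0,0,0],5]]'
python3 - <<'E'
from rig import get_image,env
import cv2
print(env.observe()["wrist_torque"])
for n,(r0,r1,c0,c1) in dict(scene=(190,270,340,440)).items():
    p=get_image(n);cv2.imwrite(f"pics/{n}7.png",cv2.resize(p["color"][r0:r1,c0:c1,::-1],None,fx=7,fy=7,interpolation=cv2.INTER_CUBIC))
E
```

```text
time_s: 18.52
tool_pos: [0.643, -0.0842, 0.0542]
eef_rot: [0.018, 0.708, -0.017, 0.706]
force: [-8.0, 2.4, 1.2]
gripper_width: 0.0156
time_s: 18.9
tool_pos: [0.643, -0.0852, 0.0542]
eef_rot: [0.018, 0.708, -0.017, 0.706]
force: [-9.0, 2.3, 0.5]
gripper_width: 0.0156
[ 0.44772248  1.50067819 -0.08367353]
```

View pics/scene7.png

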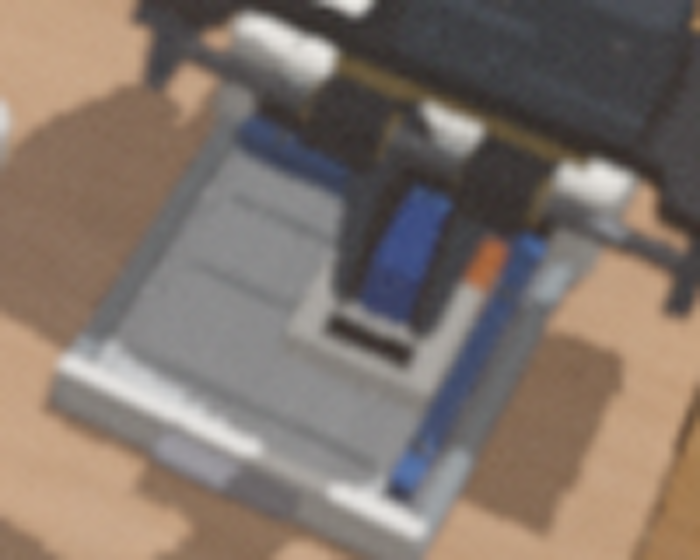

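The cassette is now right beside the side stop; its right edge is at about (420,385) in the crop. I'll continue in small steps.

```bash
python3 -m creep '[[[0,-0.02,0],[0,0,0],5],[[0,-0.02,0],[0,0,0],5],[[0,0,0],[0,0,0],5]]';python3 -m creep '[[[0,-0.02,0],[0,0,0],5],[[0,0,0],[0,0,0],5],[[0,0,0],[0,0,0],5]]'
```

```text
time_s: 19.32
tool_pos: [0.6429, -0.0862, 0.0542]
eef_rot: [0.018, 0.708, -0.017, 0.706]
force: [-7.7, 2.4, 1.4]
gripper_width: 0.0157
time_s: 19.7
tool_pos: [0.6429, -0.0865, 0.0542]
eef_rot: [0.018, 0.708, -0.017, 0.706]
force: [-7.9, 3.2, 0.6]
gripper_width: 0.0154
```

```bash
python3 -m creep '[[[0,-0.02,0],[0,0,0],5],[[0,0,0],[0,0,0],5]]';python3 -m creep '[[[0,-0.02,0],[0,0,0],5],[[0,0,0],[0,0,0],5]]'
```

```text
time_s: 19.95
tool_pos: [0.6429, -0.0866, 0.0542]
eef_rot: [0.018, 0.708, -0.017, 0.706]
force: [-7.1, 7.4, 0.6]
gripper_width: 0.0157
time_s: 20.2
tool_pos: [0.6429, -0.0867, 0.0542]
eef_rot: [0.018, 0.708, -0.017, 0.706]
force: [-6.7, 9.7, 1.6]
gripper_width: 0.0159
```

```bash
python3 -m creep '[[[0,0,0],[0,0,0],5],[[0,0,0],[0,0,0],5],[[0,0,0],[0,0,0],5],[[0,0,0],[0,0,0],5],[[0,0,0],[0,0,0],5],[[0,0,0],[0,0,0],5],[[0,0,0],[0,0,0],5],[[0,0,0],[0,0,0],5]]'
python3 - <<'E'
from rig import get_image,env
import cv2
from h import *
o=env.observe();print(o["wrist_torque"],o["force"],R.from_quat(o["eef_rot"]).as_matrix())
for n,(r0,r1,c0,c1) in dict(scene=(190,270,340,440)).items():
    p=get_image(n);cv2.imwrite(f"pics/{n}8.png",cv2.resize(p["color"][r0:r1,c0:c1,::-1],None,fx=7.5,fy=7.5,interpolation=cv2.INTER_CUBIC))
E
```

```text
time_s: 21.2
tool_pos: [0.6429, -0.0868, 0.0542]
eef_rot: [0.018, 0.708, -0.017, 0.706]
force: [-7.6, 9.6, 1.6]
gripper_width: 0.0158
[ 1.97389669  1.35586944 -0.27386186] [-7.57201671  9.60514476  1.64091668] [[-0.00290034  0.05008883  0.99874056]
 [ 0.0021466   0.99874277 -0.0500827 ]
 [-0.99999349  0.00199864 -0.00300422]]
```

View pics/scene8.png

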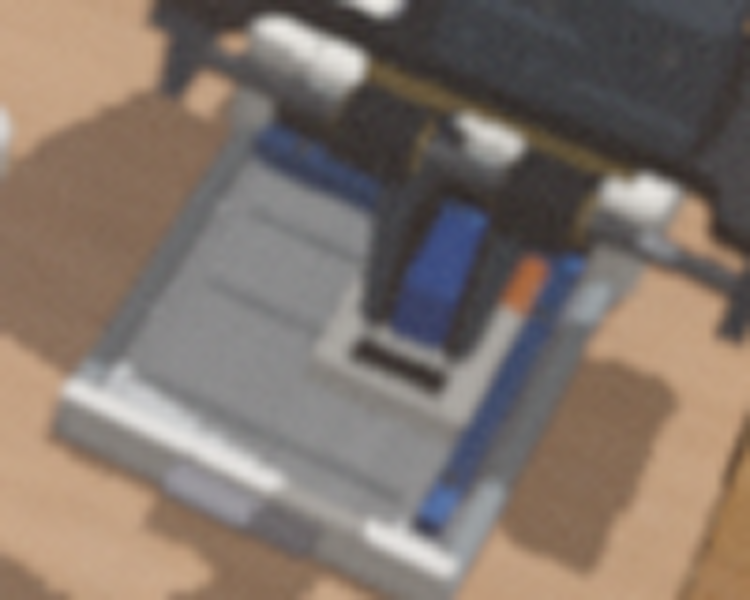

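The z torque of -0.27 Nm suggests the side contact sits at the cassette's near end. That would mean it is a fraction of a degree off square, so I'll turn slightly to even it out.

```bash
for k in 1; do python3 -m creep '[[[0,0,0],[0.5,0,0],5],[[0,0,0],[0,0,0],5],[[0,0,0],[0,0,0],5]]'; done; python3 -c "
from rig import env
print(env.observe()['wrist_torque'])"
python3 -m creep '[[[0,0,0],[0.5,0,0],5],[[0,0,0],[0,0,0],5],[[0,0,0],[0,0,0],5]]'; python3 -c "
from rig import env
print(env.observe()['wrist_torque'])"
```

```text
time_s: 21.62
tool_pos: [0.643, -0.0869, 0.0542]
eef_rot: [0.021, 0.708, -0.02, 0.706]
force: [-7.0, 8.8, -0.6]
gripper_width: 0.0158
[ 1.83540625  1.22623709 -0.15902616]
time_s: 22.0
tool_pos: [0.643, -0.0868, 0.0542]
eef_rot: [0.024, 0.708, -0.023, 0.706]
force: [-6.4, 8.8, 1.8]
gripper_width: 0.0162
[1.8066908  1.24971634 0.35865797]
```

```bash
python3 -m creep '[[[0,0,0],[-0.3,0,0],5],[[0,0,0],[0,0,0],5],[[0,0,0],[0,0,0],5],[[0,0,0],[0,0,0],5],[[0,0,0],[0,0,0],5]]'
python3 - <<'E'
from rig import get_image,env,finder
import cv2
print(env.observe()['wrist_torque'])
p=get_image("scene");cv2.imwrite("pics/scene9.png",p["color"][:,:,::-1]);cv2.imwrite("pics/s9z.png",cv2.resize(p["color"][190:270,340:440,::-1],None,fx=7.5,fy=7.5,interpolation=cv2.INTER_CUBIC))
print(env.observe()['force'])
E
```

```text
time_s: 22.62
tool_pos: [0.643, -0.0869, 0.0542]
eef_rot: [0.022, 0.708, -0.021, 0.706]
force: [-6.6, 9.7, 1.4]
gripper_width: 0.0159
[1.72223471 1.25125903 0.07631811]
[-7.47918001  8.34985374  0.84027591]
```

View pics/scene9.png

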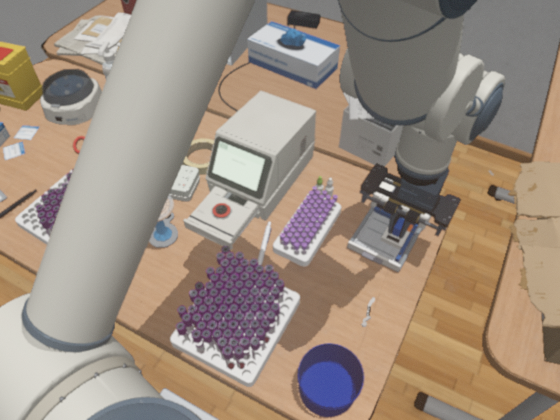

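View pics/s9z.png

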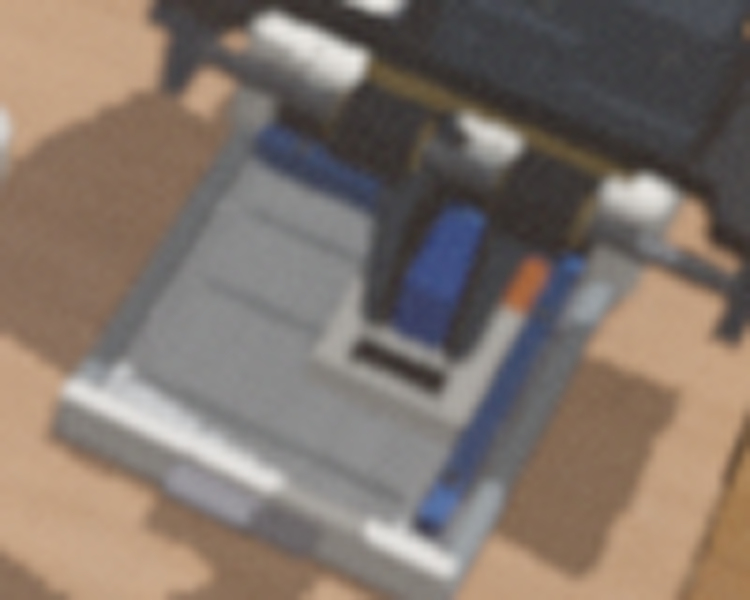

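```bash
python3 -c "
from rig import env
print(env.sign_off()); o=env.observe(); print(o['time_s'],o['force'],o['tool_pos'])"
```

```text
the job is handed in; nothing more can be done
None
the job is handed in; nothing more can be done
```

I picked up the cassette by its fin and set it flat on the floor of the open drawer. I then pushed the drawer shut with the cassette against the rear stop, and slid it across until it met the side stop. I handed the job in at about 22.7 s, still holding it; no verdict was reported.

- **Drawer:** it came to a firm end. The front panel moved about 44–48 mm in the pictures, against an estimated 45 mm opening at the start, so I take it as shut.
- **Pressing force:** the wrist read about 7 N towards the rear stop and 8–10 N towards the side stop, steady over the last second or so. There was little load on the drawer floor. These are wrist readings, not measured contact forces on each stop.
- **Fit in the corner:** the z torque was -0.27 Nm at first, which meant the cassette was slightly off square. I turned it about 0.7° and the torque fell to 0.08 Nm. The last picture shows it flush along the side stop, with the orange patch at the stops' corner.
- **Less certain:** the arm hid the far edge from both cameras at the end, so contact with the rear stop rests on the forces and an earlier top view. The contact position was about 5 mm short of my image estimate in x and 2 mm off in y. I put this down to image-measurement error, because the end stop was firm.
- **Bystanders:** the vials and pen were where they began in the last picture. The carton was not checked separately, but the arm did not come near it at table height.

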